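Put specimen jars away in the roll-top sample cabinet

TASK

Turn the lock collar of the roll-top sample cabinet from its locked mark to its open mark, then roll the slatted door fully open and stand every red-capped specimen jar from the bench upright in a free bay of its own, leaving the jar that is already stored upright in its bay. When all are in, roll the door down until it is fully shut, and only then turn the collar back to its locked mark. Do not knock the other things on the bench away.

Things in the scene. Friction and masses are not known exactly. Their poses are not given: they have to be found in the camera images.
- cabinet: Fixed roll-top sample cabinet, 340 wide (its y), 330 deep (x), 225 mm tall; front (-x) to the robot. Origin at bench level under the track's axis (along y, 60 mm up). Slats run at radius 160 mm (outer 165), from sill over top to under the rear hood. Sill x -156 to -146 mm, 110 high; ledge behind it to x -124, 104 high. End cheeks y +-152 to 164. Fully open, the door's edge is at x 39, 215 mm up.
- door (a joint): The tambour (lead rail and eleven wooden slats that run together): its angle along the curved track in rad, 0 = fully shut on the sill, grows as it rolls up and back, 1.466 = fully open (stop). Stays where it is left; needs about 2 to 6 N at the grip. Blocked by the collar's tab while the collar is locked.
- handle (a point): Centre of the door's grip: dark steel barrel, 24 mm thick, 45 mm long, along the cabinet's y, mid-width on the lead rail. It runs on an arc of radius 195 mm about the track's axis: shut at cabinet x -169, 157 mm above the bench; open at x +79, 238 mm. It stands 18 mm clear of the slats; its end faces are free, so it can be pinched across them from above and turn between the fingers.
- collar (a joint): Captive lock collar: angle in rad, counter-clockwise from above. 0 = open mark (black line on the plate; tab towards the cabinet's -y, away from the door); 1.40 = locked mark (tab between two black dots, pointing along the cabinet's +x, over the steel keeper lug of the shut door). Turns from -0.2 to 1.6 against slight friction (0.08 N m), with no click at the marks.
- collar_ring (a point): On the lock collar's vertical axis, 24 mm above the dial plate, a good height to grip: knurled aluminium ring 52 mm across, 34 mm high (top 174 mm above the bench) on a pillar in front of the cabinet, at cabinet x -200, y -120 mm. The dial plate is 138 mm above the bench.
- collar_tab (a point): Near the tip of the collar's steel tab, 44 mm from the collar's axis; the tab is 12 mm wide, 9 mm thick, 6 to 15 mm above the dial plate.
- bay0 (a point): Bay 0 of the cabinet (0 at its +y end, 3 at its -y end): point on the floor (70 mm above the bench) for the middle of a jar, at cabinet x -75 mm. The bay is 71 mm wide along the cabinet's y (bays 76 mm apart) and 110 mm deep from ledge to rear stop (x -14 mm); the walls between bays and the stop are 40 mm high. Reached from above when the door is open.
- bay1 (a point): Bay 1 of the cabinet (0 at its +y end, 3 at its -y end): point on the floor (70 mm above the bench) for the middle of a jar, at cabinet x -75 mm. The bay is 71 mm wide along the cabinet's y (bays 76 mm apart) and 110 mm deep from ledge to rear stop (x -14 mm); the walls between bays and the stop are 40 mm high. Reached from above when the door is open.
- bay2 (a point): Bay 2 of the cabinet (0 at its +y end, 3 at its -y end): point on the floor (70 mm above the bench) for the middle of a jar, at cabinet x -75 mm. The bay is 71 mm wide along the cabinet's y (bays 76 mm apart) and 110 mm deep from ledge to rear stop (x -14 mm); the walls between bays and the stop are 40 mm high. Reached from above when the door is open.
- bay3 (a point): Bay 3 of the cabinet (0 at its +y end, 3 at its -y end): point on the floor (70 mm above the bench) for the middle of a jar, at cabinet x -75 mm. The bay is 71 mm wide along the cabinet's y (bays 76 mm apart) and 110 mm deep from ledge to rear stop (x -14 mm); the walls between bays and the stop are 40 mm high. Reached from above when the door is open.
- jar0_mid (a point): Specimen jar: white round jar with a red screw cap, a plain upright cylinder 50 mm across and 76 mm tall, about 0.11 kg, heavier at the bottom. Point at its centre, 38 mm above its base, z along its axis (upwards when it stands). Stands on the bench at the start, to be put away; may be absent.
- jar1_mid (a point): Specimen jar: white round jar with a red screw cap, a plain upright cylinder 50 mm across and 76 mm tall, about 0.11 kg, heavier at the bottom. Point at its centre, 38 mm above its base, z along its axis (upwards when it stands). Stands on the bench at the start, to be put away; may be absent.
- jar2_mid (a point): Specimen jar: white round jar with a red screw cap, a plain upright cylinder 50 mm across and 76 mm tall, about 0.11 kg, heavier at the bottom. Point at its centre, 38 mm above its base, z along its axis (upwards when it stands). Stands on the bench at the start, to be put away; may be absent.
- old0_mid (a point): Specimen jar: white round jar with a red screw cap, a plain upright cylinder 50 mm across and 76 mm tall, about 0.11 kg, heavier at the bottom. Point at its centre, 38 mm above its base, z along its axis (upwards when it stands). An earlier jar already stored in the bay of the same number; three of the four such jars are absent.
- old1_mid (a point): Specimen jar: white round jar with a red screw cap, a plain upright cylinder 50 mm across and 76 mm tall, about 0.11 kg, heavier at the bottom. Point at its centre, 38 mm above its base, z along its axis (upwards when it stands). An earlier jar already stored in the bay of the same number; three of the four such jars are absent.
- old2_mid (a point): Specimen jar: white round jar with a red screw cap, a plain upright cylinder 50 mm across and 76 mm tall, about 0.11 kg, heavier at the bottom. Point at its centre, 38 mm above its base, z along its axis (upwards when it stands). An earlier jar already stored in the bay of the same number; three of the four such jars are absent.
- old3_mid (a point): Specimen jar: white round jar with a red screw cap, a plain upright cylinder 50 mm across and 76 mm tall, about 0.11 kg, heavier at the bottom. Point at its centre, 38 mm above its base, z along its axis (upwards when it stands). An earlier jar already stored in the bay of the same number; three of the four such jars are absent.
- reagent: Square amber reagent bottle 55 mm wide, 128 mm tall with white cap, origin under its centre. Leave alone.
- dish: Flat clear dish 92 mm across, 14 mm high, origin under its centre. Leave alone.
- tipbox: Blue tip box 90 x 120 x 70 mm, origin under its centre. Leave alone.
- beaker: Glass beaker 76 mm across, 90 mm tall, origin under its centre. Leave alone.
- pipette: White hand pipette lying on the bench, about 250 mm long, its tip along its x, origin under it. Leave alone.
- vialtray: Small open grey tray 100 x 70 x 30 mm, origin under its centre. Leave alone.

How it is judged (in metres and radians):
On the way, in this order (a step that is already met when the one before it is completed fails the run):
1. the collar is turned to its open mark (within 0.15 rad) with the door still shut (value of joint collar between -0.15 and 0.15 rad and value of joint door below 0.06 rad), for 0.2 s.
2. the door is rolled fully open (at least 1.38 of 1.466 rad) (value of joint door above 1.38 rad), for 0.2 s.
3. with the door open, every jar stands upright in a bay and is let go (value of joint door above 1.2 rad and x of jar0_mid in the frame of cabinet between -0.112 and -0.02 m and y of jar0_mid in the frame of cabinet between -0.155 and 0.155 m and z of jar0_mid in the frame of cabinet between 0.098 and 0.115 m and angle between each of jar0_mid, jar1_mid, jar2_mid, old0_mid, old1_mid, old2_mid, old3_mid's own z axis and vertical below 0.15 rad and x of jar1_mid in the frame of cabinet between -0.112 and -0.02 m and y of jar1_mid in the frame of cabinet between -0.155 and 0.155 m and z of jar1_mid in the frame of cabinet between 0.098 and 0.115 m and x of jar2_mid in the frame of cabinet between -0.112 and -0.02 m and y of jar2_mid in the frame of cabinet between -0.155 and 0.155 m and z of jar2_mid in the frame of cabinet between 0.098 and 0.115 m and x of old0_mid in the frame of cabinet between -0.112 and -0.02 m and y of old0_mid in the frame of cabinet between 0.084 and 0.144 m and z of old0_mid in the frame of cabinet between 0.098 and 0.115 m and x of old1_mid in the frame of cabinet between -0.112 and -0.02 m and y of old1_mid in the frame of cabinet between 0.008 and 0.068 m and z of old1_mid in the frame of cabinet between 0.098 and 0.115 m and x of old2_mid in the frame of cabinet between -0.112 and -0.02 m and y of old2_mid in the frame of cabinet between -0.068 and -0.008 m and z of old2_mid in the frame of cabinet between 0.098 and 0.115 m and x of old3_mid in the frame of cabinet between -0.112 and -0.02 m and y of old3_mid in the frame of cabinet between -0.144 and -0.084 m and z of old3_mid in the frame of cabinet between 0.098 and 0.115 m and linear speed of each of jar0, jar1, jar2 below 0.03 m/s and contact force between each of jar0, jar1, jar2 and the fingers below 0.1 N), for 0.2 s.
4. the door is rolled fully shut (within 0.06 rad) with the jars in place (value of joint door below 0.06 rad and x of jar0_mid in the frame of cabinet between -0.112 and -0.02 m and y of jar0_mid in the frame of cabinet between -0.155 and 0.155 m and z of jar0_mid in the frame of cabinet between 0.098 and 0.115 m and angle between each of jar0_mid, jar1_mid, jar2_mid, old0_mid, old1_mid, old2_mid, old3_mid's own z axis and vertical below 0.15 rad and x of jar1_mid in the frame of cabinet between -0.112 and -0.02 m and y of jar1_mid in the frame of cabinet between -0.155 and 0.155 m and z of jar1_mid in the frame of cabinet between 0.098 and 0.115 m and x of jar2_mid in the frame of cabinet between -0.112 and -0.02 m and y of jar2_mid in the frame of cabinet between -0.155 and 0.155 m and z of jar2_mid in the frame of cabinet between 0.098 and 0.115 m and x of old0_mid in the frame of cabinet between -0.112 and -0.02 m and y of old0_mid in the frame of cabinet between 0.084 and 0.144 m and z of old0_mid in the frame of cabinet between 0.098 and 0.115 m and x of old1_mid in the frame of cabinet between -0.112 and -0.02 m and y of old1_mid in the frame of cabinet between 0.008 and 0.068 m and z of old1_mid in the frame of cabinet between 0.098 and 0.115 m and x of old2_mid in the frame of cabinet between -0.112 and -0.02 m and y of old2_mid in the frame of cabinet between -0.068 and -0.008 m and z of old2_mid in the frame of cabinet between 0.098 and 0.115 m and x of old3_mid in the frame of cabinet between -0.112 and -0.02 m and y of old3_mid in the frame of cabinet between -0.144 and -0.084 m and z of old3_mid in the frame of cabinet between 0.098 and 0.115 m), for 0.2 s.
At the end, for the whole second after the job is handed in: The door is fully shut (within 0.06 rad), the collar stands on its locked mark (1.40 within 0.12 rad), and every jar stands upright (within 0.15 rad) and at rest on the floor of a bay of the cabinet, the earlier jar still in its own bay (all of step 4 and value of joint collar between 1.28 and 1.52 rad and linear speed of each of jar0, jar1, jar2 below 0.03 m/s); the robot touches nothing.
It fails at once if a bystander (reagent bottle, dish, tip box, beaker, pipette or tray) is knocked more than 50 mm from its place (distance of any of reagent, dish, tipbox, beaker, pipette, vialtray from where it was at the start of the episode above 0.05 m).
It fails at once if the door is rolled away from shut while the collar is turned towards locked (value of joint collar above 0.7 rad and value of joint door above 0.15 rad).
Of jar0, jar1, jar2 only 2 to 3 are there at a start; the rules pass over those that are not, and their reading is None.
Of old0, old1, old2, old3 only 1 to 1 are there at a start; the rules pass over those that are not, and their reading is None.
At some moment in a run one of jar0, jar1, jar2 may be knocked a few centimetres aside while the robot is not near it.
Once in a run the grip may slacken for a moment while it holds something.
It also fails if it takes over 208 s, if anything falls off the work surface, if the arm or the gripper's body presses on something with over 40 N, if the wrist force passes 120 N, or if a joint passes its speed limit or range.

ROBOT

A 6-joint arm with a two-finger parallel gripper is mounted at the origin on the work surface. World frame = base frame: x ahead of the robot, y to its left, z up, the work surface at z = 0. Lengths are in m, angles in degrees, forces in N, time in s.
With the tool pointing down it reaches from about 0.275 to 0.975 m from the base axis. Payload 8.4 kg.
Tool frame: the origin (TCP) lies midway between the tips of the shut fingers; the grasp point (between the pads) lies 19 mm behind it; z points along the fingers, y is the line along which they close (so a half turn about z gives the same grasp; the last joint's range is limited). The gripper opens to 92 mm and grips with 3 to 60 N. Pads are 20 mm wide; open, the fingers measure 128 mm over their backs; the gripper's body (75 mm by 189 mm) begins 69 mm behind the grasp point.
Start: joints at [-64.767, 20.225, 93.587, -0, 66.188, -0.138], TCP at [0.268, -0.565, 0.215] pointing down, gripper open.
Joint ranges: [-150.9, 150.9], [-52.94, 120.26], [3.33, 152.33], [-74.26, 254.26], [0, 154.13], [-172.89, 172.89]. Speed limits (degrees/s): [127.2, 127.2, 159.86, 180, 180, 180].

INTERFACE

Orientations are given as a 3x3 rotation matrix whose columns are the frame's x, y, z axes.
In Python, from plant import goto, servo_line, movej, gripper_to, hold, inverse_kinematics, sense, camera, camera_params, Unreachable, job_done gives the robot as it stands. The module is installed in compiled form; this text tells all that it offers. Calls block until the motion is done:
- goto(position, orientation): joint-space move of the TCP to a pose.
- servo_line(position, frame=None, v=0.15): straight line of the TCP; frame=None keeps the orientation; v is the mean speed in m/s.
- movej(angles): joint-space move.
- gripper_to(opening, squeeze=None): finger opening in m; squeeze is the grip in N (None keeps the last); returns when the fingers have stopped.
- hold(seconds).
- inverse_kinematics(position, orientation): joint angles nearest the present ones, or None.
- sense(): the state.
- camera(name): name is "side" or "top" or "wrist"; returns the picture (480x640x3 uint8, red, green, blue); there is no depth.
- camera_params(name): a dict with "camera_matrix" (3x3 intrinsics, pixels), "R" (3x3) and "t" (3): a world point X has camera coordinates R X + t; the wrist camera has in their place "T_tool_cam" (4x4, takes a point from camera to tool coordinates, whose origin is the TCP and whose axes are the flange's). Camera axes: x right, y down, z forward; pixel columns grow to the right and rows downward; lengths in m; the calibration is good to about 2 mm. A picture is of the moment at which its call begins: read the wrist's pose just before it. camera_params takes no time and is no camera call.
A pose or a line that the arm cannot do raises Unreachable and nothing moves.
- job_done(): hands the job in; it is judged then, once.
The state is a dict: "t": time; "q": joint angles; "qd": joint speeds; "joint_torque": joint torques, N m; "eef_pos": TCP position; "tool_rot": TCP orientation; "contact_force": force on the tool from outside, world axes, zero at the start; "torque": the same for the moment, N m; "opening": finger opening in m; "gripper_force": force on a finger pad.
Only numpy, scipy, OpenCV 4.12 (cv2) and the standard library are available. Lean on these libraries where they do the work, as an engineer would, in place of code of your own. Each camera call takes 0.05 s, during which the arm holds its last target. There are 200 camera calls.

## Working session

There is one attempt and no reset: what is moved stays moved. The work goes in short steps, each a Python script; the robot and the scene stay as the last script left them, time stands still between calls to the robot, and variables do not carry over. Pictures are saved under pics/ and viewed, at most 14 in all, crops included, and the job is handed in when it is done.

```bash
mkdir -p pics
python3 - <<'E'
from plant import *
import cv2,numpy as np
for n in("top","side"):
    cv2.imwrite(f"pics/{n}0.png",camera(n)[:,:,::-1]); p=camera_params(n)
    print(n,p["camera_matrix"],p["R"],p["t"], -np.array(p["R"]).T@p["t"])
print(camera_params("wrist")); s=sense(); print(s["t"],s["tool_rot"],s["contact_force"])
E
```

```text
top [[623.09714528   0.         318.63205516]
 [  0.         623.09714528 244.32955809]
 [  0.           0.           1.        ]] [[-0.00899198 -0.99991787  0.00913243]
 [-0.99463782  0.00800278 -0.10310949]
 [ 0.10302794 -0.01001062 -0.99462809]] [0.01530082 0.51371262 1.53797021] [0.35264169 0.02658447 1.58253728]
side [[538.03865466   0.         314.60753854]
 [  0.         538.03865466 239.62182851]
 [  0.           0.           1.        ]] [[ 0.16457839  0.98632932 -0.00827144]
 [ 0.93339782 -0.15844632 -0.3219678 ]
 [-0.31887686  0.04526839 -0.94671449]] [-0.12158864 -0.4357649   1.8020804 ] [ 1.00139462 -0.03069619  1.56474764]
{'camera_matrix': array([[358.74152895,   0.        , 320.5100655 ],
       [  0.        , 358.74152895, 243.18175387],
       [  0.        ,   0.        ,   1.        ]]), 'T_tool_cam': array([[ 6.67231744e-04, -9.60908167e-01, -2.76866482e-01,
         7.77973587e-02],
       [ 9.99999509e-01,  4.38273405e-04,  8.88843316e-04,
         1.27085930e-04],
       [-7.32753586e-04, -2.76866939e-01,  9.60907988e-01,
        -1.69903134e-01],
       [ 0.00000000e+00,  0.00000000e+00,  0.00000000e+00,
         1.00000000e+00]])}
0.1 [[ 9.03551241e-01  4.28479740e-01 -5.17767994e-04]
 [ 4.28480052e-01 -9.03550628e-01  1.05267902e-03]
 [-1.67779636e-05 -1.17300269e-03 -9.99999312e-01]] [-0.33933986 -0.51518736 -0.24872148]
```

View pics/top0.png

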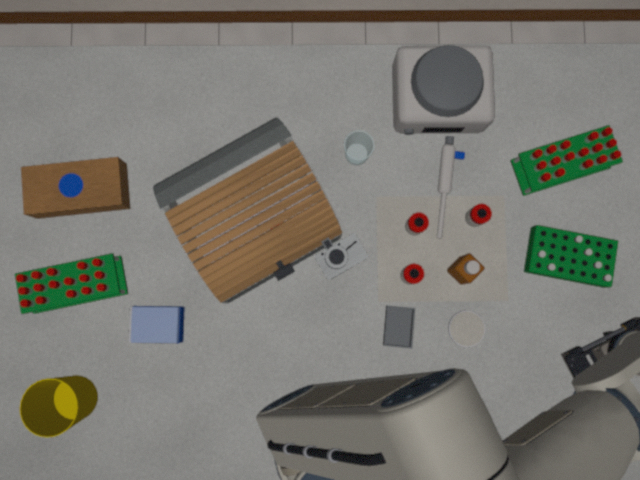

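View pics/side0.png

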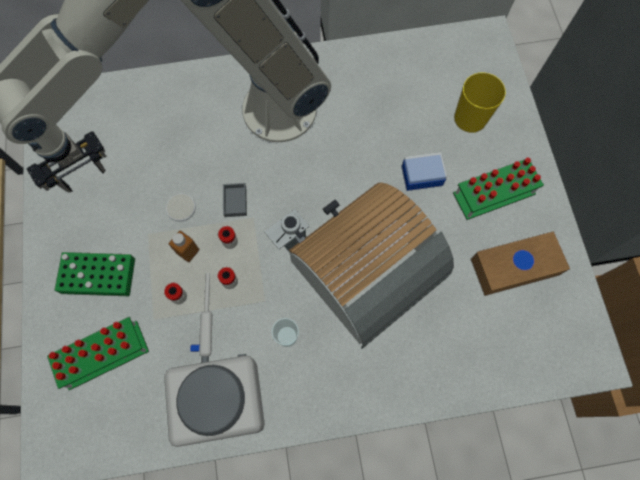

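```bash
cat > h.py <<'E'
import numpy as np,cv2
from plant import *
def ray(n,uv,T=None):
    p=camera_params(n);d=np.linalg.inv(p["camera_matrix"])@[uv[0],uv[1],1.]
    if n=="wrist":
        M=T@p["T_tool_cam"];return M[:3,3],M[:3,:3]@d
    R=np.array(p["R"]);return -R.T@p["t"],R.T@d
def onplane(n,uv,z,T=None):
    c,d=ray(n,uv,T);return c+d*(z-c[2])/d[2]
def proj(n,X):
    p=camera_params(n);c=np.array(p["R"])@X+p["t"];c=np.array(p["camera_matrix"])@c;return c[:2]/c[2]
def tri(a,b):
    (c1,d1),(c2,d2)=ray("top",a),ray("side",b)
    s=np.linalg.lstsq(np.c_[d1,-d2],c2-c1,rcond=None)[0];p,q=c1+d1*s[0],c2+d2*s[1]
    return (p+q)/2,np.linalg.norm(p-q)
def pose():
    s=sense();T=np.eye(4);T[:3,:3]=s["tool_rot"];T[:3,3]=s["eef_pos"];return T
def red(im,amin=60):
    h=cv2.cvtColor(im,cv2.COLOR_RGB2HSV)
    m=(((h[...,0]<8)|(h[...,0]>172))&(h[...,1]>150)&(h[...,2]>80)).astype(np.uint8)
    n,_,st,ce=cv2.connectedComponentsWithStats(m)
    return [(ce[i],st[i]) for i in range(1,n) if st[i][4]>amin]
def down(a):  # tool down, tool y axis along world angle a (rad)
    y=np.array([np.cos(a),np.sin(a),0]);z=np.array([0,0,-1.]);return np.c_[np.cross(y,z),y,z]
E
python3 - <<'E'
from h import *
for n in("top","side"):
    im=cv2.imread(f"pics/{n}0.png")
    for c,st in red(im[:,:,::-1]):print(n,c.round(1),st[2:],onplane(n,c,.072).round(4))
t=cv2.imread("pics/top0.png")[110:310,150:370];s=cv2.imread("pics/side0.png")[170:350,250:470]
cv2.imwrite("pics/c1.png",cv2.resize(t,None,fx=3,fy=3,interpolation=cv2.INTER_CUBIC))
cv2.imwrite("pics/c2.png",cv2.resize(s,None,fx=3,fy=3,interpolation=cv2.INTER_CUBIC))
E
```

```text
top [480.2 213.6] [ 20  20 250] [ 0.5817 -0.3862  0.072 ]
top [417.7 222.3] [ 20  19 232] [ 0.5614 -0.2318  0.072 ]
top [413.1 273.2] [ 20  19 235] [ 0.4367 -0.2174  0.072 ]
side [226.4 234.5] [ 16  16 154] [ 0.4393 -0.2127  0.072 ]
side [226.2 275.7] [ 17  16 160] [ 0.5641 -0.2274  0.072 ]
side [173.  291.3] [ 17  17 169] [ 0.5844 -0.382   0.072 ]
```

View pics/c1.png

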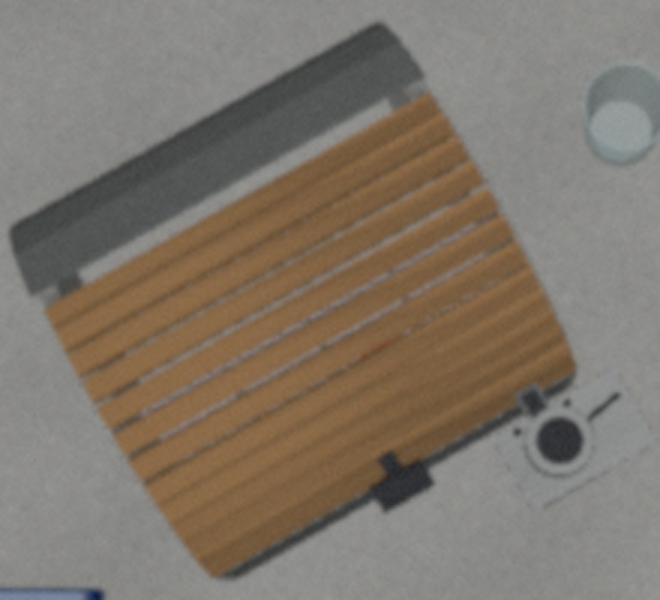

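View pics/c2.png

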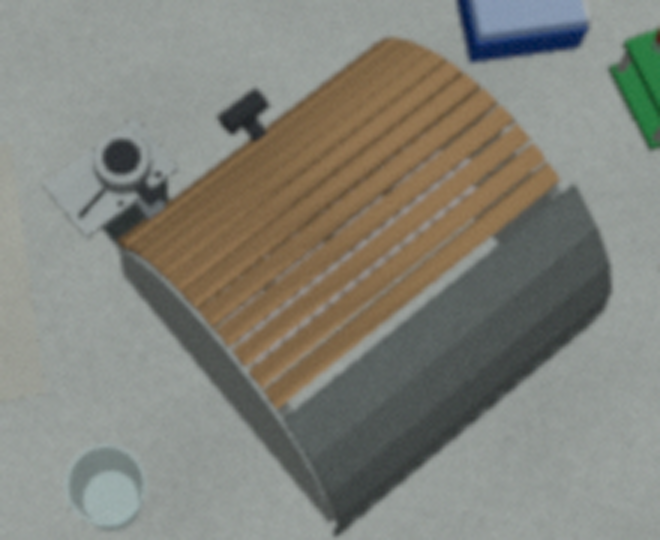

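```bash
cat > w.py <<'E'
from h import *
c,e1=tri((336.7,256.7),(290.7,222));hd,e2=tri((284,271.7),(331.3,208))
print(c,e1,hd,e2)
c=(onplane("top",(336.7,256.7),.174)+onplane("side",(290.7,222),.174))/2
hd=(onplane("top",(284,271.7),.167)+onplane("side",(331.3,208),.167))/2
a,b=(onplane("top",(150+x/3,110+y/3),.13) for x,y in((220,577),(575,375)))
d=a-b;print("front yaw",np.arctan2(d[1],d[0])-np.pi/2)
d=(hd-c)[:2];yaw=np.arctan2(d[1],d[0])-np.arctan2(.12,.031);print("yaw",yaw,np.linalg.norm(d),c,hd)
R=np.array([[np.cos(yaw),-np.sin(yaw)],[np.sin(yaw),np.cos(yaw)]])
o=c[:2]-R@[-.2,-.12];print("origin",o,hd[:2]-R@[-.169,0])
E
python3 w.py
python3 - <<'E'
from h import *
import numpy as np
yaw=.5
c=np.array([.5,-.02])
E
```

```text
[ 0.47043777 -0.02459706  0.17311358] 0.0075648036526665425 [0.43879692 0.09583178 0.14905113] 0.006835144177972587
front yaw 0.5110144998393804
yaw 0.4900006629087703 0.12261866895309786 [ 0.47059666 -0.02458559  0.174     ] [0.44178416 0.09459989 0.167     ]
origin [0.59058799 0.17541961] [0.59089836 0.17413576]
```

Run:
```python
from h import *
yaw=.5;c=np.array([.4706,-.0246])
for a in(yaw+np.pi/2,yaw-np.pi/2):
    for r in(0,-1.4):print(a,r,inverse_kinematics([*c,.2],down(a+r)))
cx,cy=np.array([np.cos(yaw),np.sin(yaw)]),np.array([-np.sin(yaw),np.cos(yaw)])
goto([*(c+.05*cy+.02*cx),.33],down(yaw+np.pi/2))
T=pose();im=camera("wrist");cv2.imwrite("pics/w1.png",im[:,:,::-1]);np.save("T1.npy",T);print(T,sense()["t"])
```

```text
2.0707963267948966 0 [-3.17471545e+00  7.34092786e+00  1.12692558e+02 -2.54444375e-14
  5.99665141e+01 -1.21822605e+02]
2.0707963267948966 -1.4 [-3.17471545e+00  7.34092786e+00  1.12692558e+02 -2.54444375e-14
  5.99665141e+01 -4.16085139e+01]
-1.0707963267948966 0 [-3.17471545e+00  7.34092786e+00  1.12692558e+02 -2.54444375e-14
  5.99665141e+01  5.81773948e+01]
-1.0707963267948966 -1.4 [-3.17471545e+00  7.34092786e+00  1.12692558e+02 -2.54444375e-14
  5.99665141e+01  1.38391486e+02]
[[-8.78171637e-01 -4.78345639e-01 -1.61337947e-04  4.64284351e-01]
 [-4.78345615e-01  8.78171648e-01 -1.69166238e-04  2.84425358e-02]
 [ 2.22602343e-04 -7.13816928e-05 -9.99999973e-01  3.29873866e-01]
 [ 0.00000000e+00  0.00000000e+00  0.00000000e+00  1.00000000e+00]] 2.4167
```

View pics/w1.png

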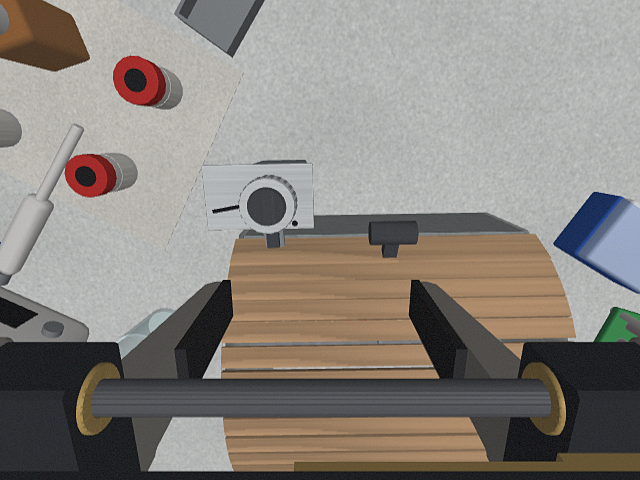

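Run:
```python
from h import *
T=np.load("T1.npy");g=lambda u,v,z:onplane("wrist",(u,v),z,T)
c=g(268,207,.174);hd=g(393.5,235,.160)
for r in((124,302),(124,307)):pass
d=(hd-c)[:2];print(c,hd,np.linalg.norm(d),"yaw",np.arctan2(d[1],d[0])-np.arctan2(.12,.031))
for a,b,z in(((203,167),(313,163.5),.138),((207,231),(314,228),.138)):
    d=(g(*b,z)-g(*a,z))[:2];print(np.arctan2(d[1],d[0])-np.pi/2,np.linalg.norm(d))
p=g(235,236,.145),g(532,232,.145);d=(p[1]-p[0])[:2];print("sill",np.arctan2(d[1],d[0])-np.pi/2,np.linalg.norm(d))
```

```text
[ 0.47059945 -0.02341321  0.174     ] [0.43985043 0.09619118 0.16      ] 0.12349377455715807 yaw 0.5044461450223896
0.530596989145363 0.10890695404626086
0.5284658909386497 0.11134498588005713
sill 0.5135867952055975 0.3032802476276313
```

```bash
cat >> h.py <<'E'
yaw=.507;C=np.array([.4706,-.0236])
Rc=np.array([[np.cos(yaw),-np.sin(yaw)],[np.sin(yaw),np.cos(yaw)]]);O=C-Rc@[-.2,-.12]
def cab(x,y,z): return np.array([*(O+Rc@[x,y]),z])
def tocab(p): return Rc.T@(np.asarray(p)[:2]-O)
A=yaw+np.pi/2
def rep(m=""):
    s=sense();print(m,"t",round(s["t"],1),"F",np.round(s["contact_force"],1),"open",round(s["opening"],4),"gf",round(float(np.max(s["gripper_force"])),1),"p",np.round(s["eef_pos"],4),"q6",round(s["q"][5],1))
def look(name):
    T=pose();im=camera("wrist");cv2.imwrite(f"pics/{name}.png",im[:,:,::-1]);np.save(name+".npy",T);return T,im
E
python3 - <<'E'
from h import *
gripper_to(.07);p=cab(-.2,-.12,.148)
goto(p+[0,0,.06],down(A));servo_line(p,v=.1);rep("at")
gripper_to(.04,squeeze=30);rep("grip")
for r in(.35,.7,1.05,1.4):goto(p,down(A-r));rep(r)
hold(.3);gripper_to(.06);rep("rel");servo_line(p+[0,0,.12],v=.2)
goto(cab(-.17,-.07,.33),down(A));look("w2");rep()
E
```

```text
at t 4.3 F [ 0.9  0.1 -0.1] open 0.0699 gf 0.0 p [ 0.4712 -0.0235  0.1487] q6 -122.1
grip t 4.7 F [ 1.9 -5.   2.2] open 0.0511 gf 30.0 p [ 0.4715 -0.0243  0.1487] q6 -122.1
0.35 t 5.1 F [ 1.7 -6.1  1.5] open 0.0512 gf 30.0 p [ 0.4716 -0.0245  0.1487] q6 -102.0
0.7 t 5.5 F [ 1.1 -6.7  2.3] open 0.0513 gf 30.0 p [ 0.4716 -0.0247  0.1487] q6 -82.0
1.05 t 6.0 F [ 1.  -8.3  1.5] open 0.0515 gf 30.0 p [ 0.4716 -0.0248  0.1487] q6 -61.9
1.4 t 6.4 F [ 1.5 -8.1  2.8] open 0.0513 gf 30.0 p [ 0.4714 -0.025   0.1487] q6 -41.9
rel t 7.0 F [-0.2 -0.2 -0.2] open 0.0602 gf 0.0 p [ 0.4705 -0.0234  0.148 ] q6 -41.9
 t 9.0 F [-0.5 -0.   0.3] open 0.06 gf 0.0 p [0.4722 0.0345 0.3292] q6 -115.0
```

View pics/w2.png

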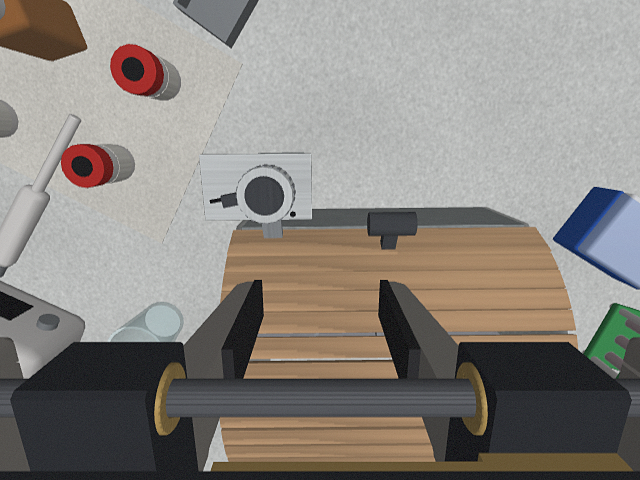

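```bash
cat >> h.py <<'E'
def hp(th,dz=-.016):  # TCP for grip on handle at door angle th
    a=np.deg2rad(29.85)+th;return cab(-.195*np.cos(a),0,.06+.195*np.sin(a)+dz)
E
python3 - <<'E'
from h import *
print(tocab([.4398,.0962]),tocab(onplane("wrist",(392,225),.160,np.load("w2.npy"))))
for t in np.linspace(0,1.466,5):print(inverse_kinematics(hp(t),down(A)))
p=hp(0);goto(p+[0,0,.07],down(A));servo_line(p,v=.1);rep("at")
gripper_to(.03,squeeze=35);rep("grip")
for t in np.linspace(0,1.466,15)[1:]:
    servo_line(hp(t),v=.1);rep(round(t,2))
hold(.3);rep()
E
```

```text
[-0.16875581 -0.00031508] [-0.16974944 -0.00081539]
[ 1.21719685e+01  1.00165415e+01  1.18400731e+02 -2.54444375e-14
  5.15827270e+01 -1.06876992e+02]
[ 1.37215723e+01  9.75576446e+00  1.10453536e+02 -2.54444375e-14
  5.97906995e+01 -1.05327388e+02]
[ 1.54255062e+01  1.31353074e+01  1.01408784e+02 -2.54444375e-14
  6.54559088e+01 -1.03623454e+02]
[ 1.69511345e+01  1.88506343e+01  9.23728378e+01 -2.54444375e-14
  6.87765279e+01 -1.02097826e+02]
[ 1.81530029e+01  2.57147052e+01  8.42922045e+01 -2.54444375e-14
  6.99930904e+01 -1.00895957e+02]
at t 10.4 F [-0.2  0.4  0.6] open 0.0603 gf 0.0 p [0.44   0.0963 0.1417] q6 -106.9
grip t 10.8 F [ 1.5 -5.1  1.3] open 0.0447 gf 35.0 p [0.4401 0.0958 0.1417] q6 -106.9
0.1 t 11.2 F [ 1.4 -5.6  4.1] open 0.0446 gf 35.0 p [0.4495 0.1011 0.1586] q6 -106.5
0.21 t 11.5 F [ 1.2 -5.6  4.3] open 0.0448 gf 35.0 p [0.4603 0.1073 0.1742] q6 -106.1
0.31 t 11.9 F [ 0.5 -6.8  4.6] open 0.0451 gf 35.0 p [0.4727 0.1143 0.1885] q6 -105.6
0.42 t 12.2 F [ 0.2 -4.9  4.6] open 0.0448 gf 35.0 p [0.4865 0.1222 0.2014] q6 -105.1
0.52 t 12.6 F [ 1.5 -3.4  2.9] open 0.044
[... 197 characters left out ...]
0.2291] q6 -103.6
0.84 t 13.6 F [ 2.7 -0.1 -3.7] open 0.0445 gf 35.0 p [0.5514 0.1588 0.2344] q6 -103.2
0.94 t 14.0 F [ 2.   0.7 -3.2] open 0.0449 gf 35.0 p [0.569  0.1687 0.2377] q6 -102.7
1.05 t 14.3 F [ 0.6  3.  -1.9] open 0.0447 gf 35.0 p [0.5869 0.1788 0.2389] q6 -102.3
1.15 t 14.7 F [-1.7  5.4 -2.1] open 0.0447 gf 35.0 p [0.6045 0.1887 0.238 ] q6 -101.9
1.26 t 15.0 F [-1.6  6.5 -0.3] open 0.0448 gf 35.0 p [0.6221 0.1987 0.235 ] q6 -101.5
1.36 t 15.4 F [-0.3  6.1 -1.2] open 0.0448 gf 35.0 p [0.6395 0.2086 0.23  ] q6 -101.2
1.47 t 15.7 F [-0.2  8.3 -0. ] open 0.0447 gf 35.0 p [0.6563 0.218  0.2228] q6 -100.9
 t 16.0 F [-0.6  6.7 -0.9] open 0.045 gf 35.0 p [0.6561 0.2179 0.2229] q6 -100.9
```

Run:
```python
from h import *
gripper_to(.06);servo_line(hp(1.466)+[0,0,.08],v=.2)
goto(cab(-.10,-.05,.38),down(A));T,im=look("w3");rep()
top=camera("top")
for c,st in red(top):print("top",c.round(1),st[2:],onplane("top",c,.074).round(4))
for c,st in red(im,200):
    print("w",c.round(1),st[2:],"bench",onplane("wrist",c,.074,T).round(4),"bay",tocab(onplane("wrist",c,.144,T)).round(4))
```

```text
t 17.9 F [ 0.   0.5 -0.7] open 0.0602 gf 0.0 p [0.5246 0.0868 0.3788] q6 -109.9
top [480.2 213.6] [ 20  20 245] [ 0.5816 -0.3856  0.074 ]
top [417.8 222.4] [ 19  19 230] [ 0.561  -0.2316  0.074 ]
top [282.1 235.2] [ 20  16 154] [0.5319 0.1002 0.074 ]
top [413.2 273.4] [ 20  19 236] [ 0.4363 -0.2173  0.074 ]
w [134.3  17.2] [  51   36 1069] bench [ 0.4414 -0.2084  0.074 ] bay [-0.2951 -0.2353]
w [ 86.2 104. ] [  49   42 1287] bench [ 0.5599 -0.2263  0.074 ] bay [-0.2142 -0.2978]
w [330.2 222.5] [  42   44 1107] bench [0.5437 0.1121 0.074 ] bay [-0.0861 -0.0388]
w [629.4 327.6] [ 23  19 248] bench [0.4672 0.5771 0.074 ] bay [0.0493 0.3394]
```

View pics/w3.png

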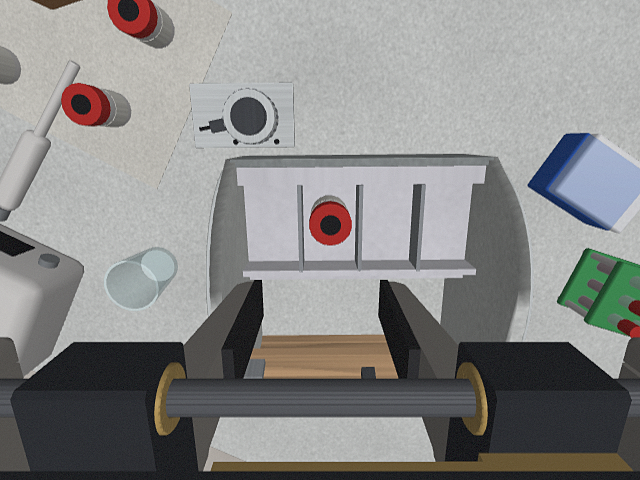

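```bash
cat >> h.py <<'E'
G=.042
def jars(T,im):
    h=cv2.cvtColor(im,cv2.COLOR_RGB2HSV);out=[]
    m=(((h[...,0]<8)|(h[...,0]>172))&(h[...,1]>150)&(h[...,2]>80)).astype(np.uint8)
    for k in cv2.findContours(m,cv2.RETR_EXTERNAL,cv2.CHAIN_APPROX_NONE)[0]:
        if cv2.contourArea(k)<800:continue
        f=np.zeros_like(m);cv2.drawContours(f,[k],-1,1,-1);f=((f==1)&(m==0)).astype(np.uint8)
        f=cv2.morphologyEx(f,cv2.MORPH_OPEN,np.ones((5,5),np.uint8));v,u=np.nonzero(f)
        if len(u)>60:out.append(onplane("wrist",(u.mean(),v.mean()),.076,T)[:2])
    return out
def pick(xy,a=yaw):
    gripper_to(.075)
    goto([*xy,.27],down(a));hold(.2)
    for _ in range(2):
        T=pose();c=jars(T,camera("wrist"));print("seen",np.round(c,4))
        c=min(c,key=lambda p:np.hypot(*(p-xy)));assert np.hypot(*(c-xy))<.08;xy=c
        servo_line([*xy,.25],v=.2);hold(.1)
    servo_line([*xy,G],v=.15);rep("down");gripper_to(.03,squeeze=30);rep("grip")
    servo_line([*xy,.30],v=.2);rep("lift");assert sense()["opening"]>.045
def place(x,y,a=yaw):
    goto(cab(x,y,.28),down(a));rep("over");assert sense()["opening"]>.045
    servo_line(cab(x,y,.07+G+.02),v=.12);hold(.2);f0=sense()["contact_force"][2]
    for d in np.arange(.017,-.004,-.003):
        servo_line(cab(x,y,.07+G+d),v=.05);hold(.05)
        f=sense()["contact_force"][2]-f0
        if f>2.5:break
    print("d",d,"f",f);rep("floor");gripper_to(.068);servo_line(cab(x,y,.28),v=.15);rep("up")
E
python3 - <<'E'
from h import *
for p in((.436,-.215),(.561,-.229),(.5816,-.386)):print(inverse_kinematics([*p,G],down(yaw)))
for y in(.108,.038,-.108):print(inverse_kinematics(cab(-.072,y,.11),down(yaw)))
pick(np.array([.436,-.215]));place(-.072,.108)
look("w4")
E
```

```text
[-2.64255867e+01  2.23430544e+01  1.18035202e+02 -2.54444375e-14
  3.96217433e+01 -5.54745469e+01]
[-2.23471008e+01  3.04044474e+01  1.03074969e+02 -2.54444375e-14
  4.65205835e+01 -5.13960611e+01]
[-3.36948102e+01  3.68989857e+01  9.05346748e+01 -2.54444375e-14
  5.25663395e+01 -6.27437704e+01]
[ 2.65938905e+01  1.91183518e+01  1.10684510e+02 -2.54444375e-14
  5.01971382e+01 -2.45506967e+00]
[ 1.90945600e+01  1.96948494e+01  1.09791025e+02 -2.54444375e-14
  5.05141260e+01 -9.95440025e+00]
[ 4.71239640e+00  2.30347257e+01  1.04478812e+02 -2.54444375e-14
  5.24864624e+01 -2.43365638e+01]
seen [[ 0.437  -0.2163]]
seen [[ 0.4369 -0.2163]]
down t 22.1 F [-0.8  1.3 -0.1] open 0.075 gf 0.0 p [ 0.4374 -0.2166  0.0426] q6 -55.6
grip t 22.6 F [-0.2  0.1  4.2] open 0.0496 gf 30.0 p [ 0.4371 -0.2164  0.0422] q6 -55.6
lift t 24.1 F [-0.7 -0.4 -1.6] open 0.0496 gf 30.0 p [ 0.4364 -0.216   0.2989] q6 -55.6
over t 25.7 F [-0.5  0.3 -1.7] open 0.0495 gf 30.0 p [0.4721 0.2371 0.28  ] q6 -2.5
d -0.000999999999999994 f 8.65693196571944
floor t 29.4 F [-2.   0.1  7.8] open 0.0495 gf 30.0 p [0.4724 0.2382 0.1119] q6 -2.5
up t 31.1 F [-0.  -0.4  0.3] open 0.0678 gf 0.0 p [0.4713 0.2376 0.2791] q6 -2.5
```

```bash
ls pics
```

```text
c1.png
c2.png
side0.png
top0.png
w1.png
w2.png
w3.png
w4.png
```

Lands as expected; continue with the next two.

Run:
```python
from h import *
top=camera("top")
for c,st in red(top):print("top",c.round(1),st[2:],onplane("top",c,.074).round(4))
pick(np.array([.5612,-.2295]));place(-.072,.038)
look("w5")
pick(np.array([.5816,-.384]));place(-.072,-.108)
goto(cab(-.10,-.02,.38),down(A));look("w6");rep()
```

```text
top [480.1 213.6] [ 20  20 247] [ 0.5814 -0.3854  0.074 ]
top [417.7 222.3] [ 20  19 231] [ 0.5611 -0.2314  0.074 ]
top [280.3 231.9] [ 20  20 247] [0.5402 0.1047 0.074 ]
seen [[ 0.5832 -0.3858]
 [ 0.5625 -0.231 ]]
seen [[ 0.5833 -0.3857]
 [ 0.5623 -0.2309]]
down t 35.8 F [-0.1 -0.8 -0.3] open 0.075 gf 0.0 p [ 0.5629 -0.2312  0.0428] q6 -51.5
grip t 36.3 F [-0.9 -0.9  2.8] open 0.0495 gf 30.0 p [ 0.5625 -0.231   0.0423] q6 -51.5
lift t 37.8 F [-1.1 -0.2 -0.9] open 0.0495 gf 30.0 p [ 0.5617 -0.2307  0.2987] q6 -51.5
over t 39.3 F [-0.1 -0.2 -0.7] open 0.0496 gf 30.0 p [0.5062 0.176  0.28  ] q6 -10.0
d -0.000999999999999994 f 8.740139171673588
floor t 43.0 F [-1.9 -0.7  8. ] open 0.0495 gf 30.0 p [0.5064 0.1769 0.1119] q6 -10.0
up t 44.7 F [-0.8 -0.5  0.7] open 0.0679 gf 0.0 p [0.5053 0.1765 0.2791] q6 -10.0
seen [[ 0.5684 -0.3641]]
seen [[ 0.5685 -0.3641]]
down t 49.7 F [0.3 0.3 0.7] open 0.0749 gf 0.0 p [ 0.5691 -0.3645  0.043 ] q6 -61.8
grip t 50.2 F [-0.9  0.6  2.4] open 0.0494 gf 30.0 p [ 0.5687 -0.3642  0.0423] q6 -61.8
lift t 51.6 F [-0.8 -0.3 -0.5] open 0.0495 gf 30.0 p [ 0.5679 -0.3637  0.2986] q6 -61.8
over t 53.2 F [ 0.5 -2.1 -2.8] open 0.0495 gf 30.0 p [0.577  0.0482 0.28  ] q6 -24.4
d -0.000999999999999994 f 7.692861018444895
floor t 56.9 F [-2.1  0.3  6.5] open 0.0492 gf 30.0 p [0.5774 0.0492 0.1119] q6 -24.3
up t 58.6 F [ 0.6 -0.8  0.3] open 0.068 gf 0.0 p [0.5761 0.049  0.279 ] q6 -24.3
 t 59.9 F [ 0.1  0.2 -0.1] open 0.0677 gf 0.0 p [0.5095 0.1122 0.3794] q6 -106.7
```

View pics/w6.png

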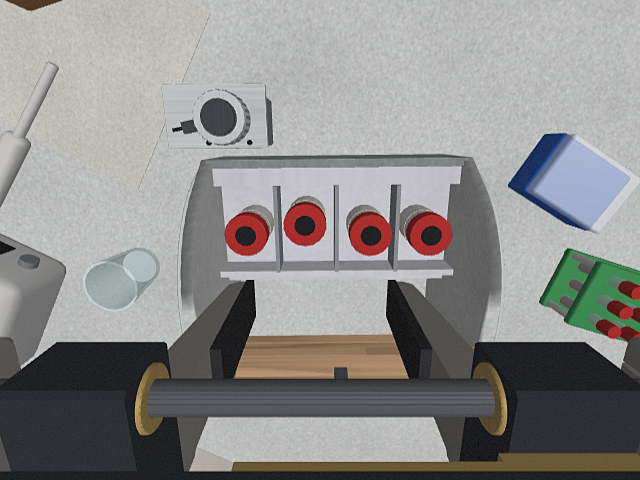

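Run:
```python
from h import *
gripper_to(.06);p=hp(1.466);goto(p+[0,0,.1],down(A));servo_line(p,v=.1);rep("at")
gripper_to(.03,squeeze=35);rep("grip")
for t in np.linspace(1.466,0,15)[1:]:
    servo_line(hp(t),v=.1);rep(round(t,2))
    if sense()["opening"]<.042:print("LOST");break
else: servo_line(hp(-.015),v=.05)
hold(.3);rep()
gripper_to(.06);rep("rel");servo_line(pose()[:3,3]+[0,0,.1],v=.2)
goto(cab(-.17,-.07,.33),down(A));T,im=look("w7");rep()
```

```text
at t 62.2 F [-0.2  0.3  0.2] open 0.0596 gf 0.0 p [0.6565 0.2168 0.2232] q6 -100.9
grip t 62.6 F [-3.   4.9  2.8] open 0.0448 gf 35.0 p [0.6558 0.2178 0.223 ] q6 -100.9
1.36 t 62.9 F [-2.2  4.9  0.2] open 0.0445 gf 35.0 p [0.6391 0.2083 0.2301] q6 -101.2
1.26 t 63.3 F [-2.6  3.7  0.4] open 0.0446 gf 35.0 p [0.6219 0.1986 0.2351] q6 -101.5
1.15 t 63.6 F [-3.   4.6  1. ] open 0.0446 gf 35.0 p [0.6044 0.1886 0.2382] q6 -101.9
1.05 t 64.0 F [-2.8  5.2  1.4] open 0.0447 gf 35.0 p [0.5867 0.1786 0.2392] q6 -102.3
0.94 t 64.3 F [-2.4  4.3  2.3] open 0.0446 gf 35.0 p [0.569  0.1686 0.2381] q6 -102.7
0.84 t 64.7 F [-2.8  4.8  3.7] open 0.0449 gf 35.0 p [0.5514 0.1586 0.2349] q6 -103.2
0.73 t 65.0 F [-4.3  1.8  4.8] open 0.0445 gf 35.0 p [0.5341 0.1489 0.2295] q6 -103.6
0.63 t 65.4 F [-4.1 -0.4  5. ] open 0.0449 gf 35.0 p [0.5174 0.1394 0.222 ] q6 -104.1
0.52 t 65.7 F [-3.  -0.1  2.1] open 0.0448 gf 35.0 p [0.5016 0.1305 0.2125] q6 -104.6
0.42 t 66.1 F [-0.6 -1.1 -0.4] open 0.0449 gf 35.0 p [0.4868 0.1222 0.2012] q6 -105.1
0.31 t 66.4 F [ 1.4 -3.2 -4. ] open 0.0445 gf 35.0 p [0.4732 0.1146 0.1884] q6 -105.6
0.21 t 66.8 F [ 3.5 -3.8 -5.1] open 0.0446 gf 35.0 p [0.4608 0.1075 0.1739] q6 -106.0
0.1 t 67.1 F [ 4.8 -4.4 -4.9] open 0.0444 gf 35.0 p [0.4496 0.1013 0.1579] q6 -106.5
0.0 t 67.5 F [ 5.  -4.2 -4.4] open 0.0445 gf 35.0 p [0.4402 0.0959 0.141 ] q6 -106.9
 t 68.0 F [ 1.4 -4.3 15.8] open 0.0449 gf 35.0 p [0.4401 0.0958 0.1402] q6 -106.9
rel t 68.5 F [-0.1  0.4  0.3] open 0.0601 gf 0.0 p [0.4377 0.0956 0.1382] q6 -106.9
 t 69.7 F [ 0. -0. -0.] open 0.06 gf 0.0 p [0.4715 0.0347 0.328 ] q6 -115.0
```

View pics/w7.png

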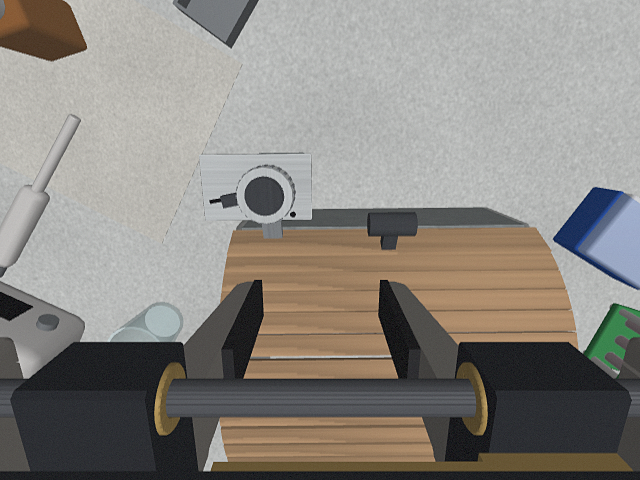

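Run:
```python
from h import *
p=cab(-.2,-.12,.148)+[.0007,-.001,0]
goto(p+[0,0,.12],down(A-1.4));servo_line(p,v=.1);rep("at")
gripper_to(.04,squeeze=35);rep("grip")
for r in(1.05,.7,.35,0):goto(p,down(A-r));rep(r)
hold(.3);gripper_to(.062);rep("rel");servo_line(p+[0,0,.12],v=.2)
goto(cab(-.17,-.07,.33),down(A));T,im=look("w8");rep()
cv2.imwrite("pics/w8c.png",cv2.resize(im[140:260,180:340,::-1],None,fx=4,fy=4,interpolation=cv2.INTER_CUBIC))
```

```text
at t 72.2 F [-0.3  0.1  0.2] open 0.0602 gf 0.0 p [ 0.4718 -0.0246  0.1485] q6 -42.0
grip t 72.5 F [-3.4 -3.   5.7] open 0.0514 gf 35.0 p [ 0.4713 -0.0249  0.1485] q6 -42.0
1.05 t 72.9 F [-1.8 -2.5  5.2] open 0.0512 gf 35.0 p [ 0.4714 -0.0249  0.1485] q6 -62.1
0.7 t 73.3 F [-2.3 -2.   6.6] open 0.0511 gf 35.0 p [ 0.4714 -0.0247  0.1485] q6 -82.1
0.35 t 73.8 F [-3.1 -0.6  5.8] open 0.0513 gf 35.0 p [ 0.4714 -0.0246  0.1485] q6 -102.2
0 t 74.2 F [-2.8 -0.3  5.7] open 0.0511 gf 35.0 p [ 0.4713 -0.0245  0.1485] q6 -122.3
rel t 74.9 F [-0.1 -0.1  0.4] open 0.0623 gf 0.0 p [ 0.4713 -0.0246  0.1479] q6 -122.2
 t 76.1 F [-1.2  0.8  0.7] open 0.0621 gf 0.0 p [0.4718 0.0346 0.3284] q6 -115.1
```

View pics/w8c.png

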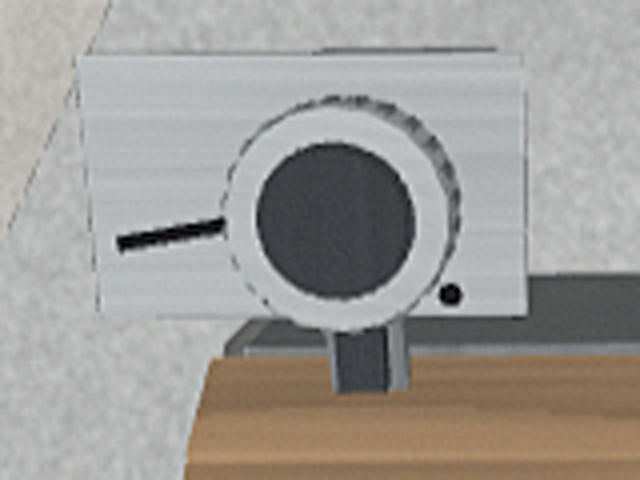

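Run:
```python
from h import *
T=np.load("w8.npy");c=tocab(onplane("wrist",(180+336/4,140+220/4),.174,T));t=tocab(onplane("wrist",(180+361/4,140+385/4),.153,T));d=t-c
print(c,t,np.hypot(*d),"angle",np.arctan2(d[1],d[0])+np.pi/2)
im=cv2.imread("pics/w1.png")[150:270,184:344];cv2.imwrite("pics/w1c.png",cv2.resize(im,None,fx=4,fy=4,interpolation=cv2.INTER_CUBIC))
```

```text
[-0.20052778 -0.1210827 ] [-0.15614542 -0.11986271] 0.0443991198995274 angle 1.5982776017943716
```

View pics/w1c.png

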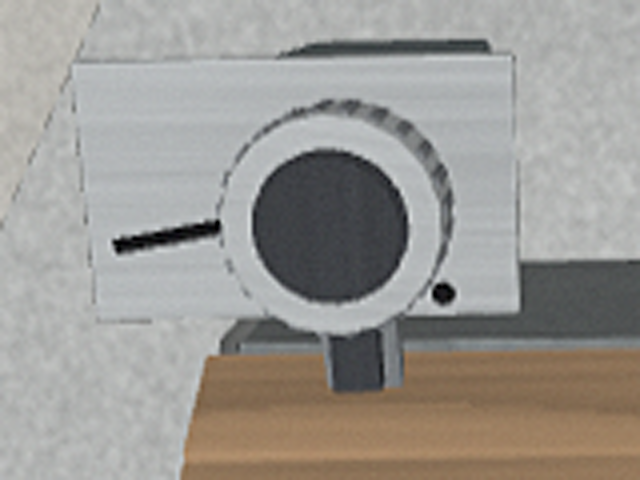

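Run:
```python
from h import *
hold(.3);rep();print(job_done())
```

```text
t 76.4 F [ 0.6  0.2 -0.1] open 0.062 gf 0.0 p [0.4722 0.0342 0.3292] q6 -115.0
the job is handed in; nothing more can be done
None
```

I handed the job in at about 76 s with all three bench jars placed in bays 0, 1 and 3, the earlier jar still in bay 2, the door shut and the collar back on its locked mark; the last look at the jars, just before the door closed, showed all four upright, and the hand-in call gave no verdict.

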